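Feel out the heavy side of a vibration drive's drum and hold it down

TASK

The closed drum on the service stand is the eccentric rotor of a sieve shaker: a heavy weight sits off-centre inside it and cannot be seen. Grip the drum over its rim and turn it by hand to feel which side is heavy, then bring the heavy side straight down and finish still gripping the drum over its rim and holding it still like that, so that its cover can be unscrewed without the weight swinging round. Leave the jar, beaker, spanner and screw tray where they are.

Things in the scene. Friction and masses are not known exactly. Their poses are not given: they have to be found in the camera images.
- drum_centre (a point): centre of the aluminium drum, a closed upright disc, 130 mm diameter, 36 mm wide, with flat, smooth, parallel faces (a hub boss, 40 mm diameter, stands 10 mm out of each face; rim holes, screws and plug are flush). It lies on the axle, 118 mm above the bench. Its y axis is the axle, always level; x and z turn with the drum, z pointing from the axle to the filler plug. It turns freely either way.
- filler_plug (a point): the small round brass filler plug (14 mm, flush), seen at the same place on both drum faces, 42 mm from the axle; the point is half-way through the drum's width. It shows how far the drum has turned; where the weight lies as seen from the plug is different each time.
- stand: the service stand, fixed to the bench: base plate 170 x 230 x 12 mm, origin under its centre, z up, y along the axle. Two grey cheeks, 100 mm wide, 12 mm thick, stand 85 mm either side of the drum's middle, leaving 61 mm beside each drum face; their tops are 152 mm above the bench, the drum's top 183 mm. The shaft is 18 mm thick, with a 38 mm coupling half on its +y end.
- grease_jar_centre (a point): centre of the closed grease jar, 60 mm diameter, 65 mm tall, beside the stand; not to be moved
- beaker_centre (a point): centre of the empty glass beaker, 70 mm diameter, 90 mm tall, beside the stand; not to be moved
- spanner: the open-ended spanner lying on the bench; not to be moved
- screw_tray: the open steel tray, 120 x 90 x 25 mm, with the spare screws; not to be moved
- axle (a point): the same point, fixed to the stand, its y axis along the axle. The greased bearings drag with about 0.30 N m either way, a little more than the most the hidden weight can pull (0.20 to 0.28 N m, when level with the axle): the drum stays wherever it is left, is stiff to turn while the weight is being raised and easy while it sinks.

How it is judged:
By the outcome, as a careful person would: the job done as asked, in the order asked, and still so for the second after the job is handed in, while the arm keeps its last pose, push and grip.
It also fails if it takes over 72 s, if anything falls off the work surface, if the arm or the gripper's body presses on something with over 40 N, if the wrist force passes 120 N, or if a joint passes its speed limit or range.

ROBOT

A 6-joint arm with a two-finger parallel gripper is mounted at the origin on the work surface. World frame = base frame: x ahead of the robot, y to its left, z up, the work surface at z = 0. Lengths are in m, angles in rad, forces in N, time in s.
With the tool pointing down it reaches from about 0.4 to 0.825 m from the base axis. Payload 7 kg.
Tool frame: the origin (TCP) lies midway between the tips of the shut fingers; the grasp point (between the pads) lies arm.hold_point_z behind it (arm.hold_point_z is the distance from the TCP to the grasp point, in m); z points along the fingers, y is the line along which they close (so a half turn about z gives the same grasp; the last joint's range is limited). The gripper opens to 88 mm and grips with 3 to 60 N. Pads are 19 mm wide; open, the fingers measure 130 mm over their backs; the gripper's body (78 mm by 193 mm) begins 47 mm behind the grasp point.
Start: joints at [-0.942, 0.359, 0.012, 0, -1.224, -0.288], TCP at [0.226, -0.636, 0.227] pointing down, gripper open.
Joint ranges: [-3.07, 3.07], [-1.43, 2.12], [-1.02, 1.25], [-3.03, 1.67], [-3.05, -0], [-3.03, 3.03]. Speed limits (rad/s): [2.39, 2.39, 3.01, 3.14, 3.14, 3.14].

INTERFACE

Orientations are given as [roll, pitch, yaw] about the fixed x, y, z axes, in that order (R = Rz(yaw) Ry(pitch) Rx(roll)).
In Python, from station import arm gives the robot as it stands.
- The arm moves only by the shell command python3 -m crank 'ROWS' [OPENING] [FORCE]. ROWS is JSON, a list that holds one entry, the list of rows, each a list of 4 numbers: the shift along the tool's x, y, z in units of 25 mm (1.0 is 25 mm), then the turn about the tool's z in units of 5 degrees (1.0 is 5 degrees). A call has 1 to 12 rows; each row is the pose to reach, as a shift and turn from the pose commanded when the call began, along the tool's axes at that moment; what a row does not reach only later rows make up. A row lasts 1/8 s, in which the tool goes at most 62.5 mm and 10.7 degrees, less where a joint would pass 70% of its speed; a pose out of reach is approached as far as the arm can. A call with a gripper value outside its range is refused whole. OPENING is the closure, from 0 (fully open) to 1 (shut), set as the call begins (- or left out, the last holds). The fingers move at their own pace and stop on an object; FORCE is the grip in N (left out, the last holds). Time passes only in rows, so rows that repeat a pose let the fingers close. It gives the time, the measured TCP pose, the force, the opening and the grip force at its end, in the units of the state.
- arm.get_state(): the state, without advancing time (a new reading comes with each control period).
- arm.grab_frame(name): name is "scene" or "top" or "wrist"; returns (picture, depth): 420x560x3 uint8, red, green, blue; 420x560 float32, m along the optical axis (not along the pixel's ray), 0 where there is no reading.
- arm.get_calibration(name): a dict with "mtx" (3x3 intrinsics, pixels), "R" (3x3) and "t" (3): a world point X has camera coordinates R X + t; the wrist camera has in their place "mount" (4x4, takes a point from camera to tool coordinates, whose origin is the TCP and whose axes are the flange's). Camera axes: x right, y down, z forward; pixel columns grow to the right and rows downward; lengths in m; the calibration is good to about 2 mm. A picture is of the moment at which its call begins: read the wrist's pose just before it. get_calibration takes no time and is no camera call.
- arm.job_done(): hands the job in; it is judged then, once.
Trained networks look in the newest picture that a camera, given by its name, has taken for a name from the list of things; names that differ only in an ending like _2 or _b are one class to them, and where a whole thing is asked for, a point or a joint stands for the part that bears it (a point fixed in the world has none). Each returns a list of dicts, best first, with "score" (0 to 1); they miss things now and then, are a little off and sometimes report something else, mostly with a low value. They report only what shows in the picture. A call takes as long as a camera call.
- arm.recognise(thing, camera): "extent" ([left, top, width, height] in pixels, round what is visible of it).
- arm.trace(thing, camera): "mask" (420x560 bool, what is visible of it) and "extent" ([left, top, width, height] in pixels, round what is visible of it).
The state is a dict: "t": time; "q": joint angles; "qd": joint speeds; "joint_efforts": joint torques, N m; "eef_pos": TCP position; "ee_rot": TCP orientation; "force": force on the tool from outside, world axes, zero at the start; "moment": the same for the moment, N m; "width": finger opening in m; "gripper_force": force on a finger pad.
Only numpy, scipy, OpenCV 4.12 (cv2) and the standard library are available. Lean on these libraries where they do the work, as an engineer would, in place of code of your own. Each camera call takes 0.05 s, during which the arm holds its last target. There are 200 camera calls.

## Working session

There is one attempt and no reset: what is moved stays moved. The work goes in short steps, Python scripts to look and compute and a shell command to move; the robot and the scene stay as the last step left them, time stands still between calls to the robot, and variables do not carry over. Pictures are saved under pics/ and viewed, at most 10 in all, crops included, and the job is handed in when it is done.

```bash
mkdir -p pics; cat > h.py <<'E'
import numpy as np, cv2
from station import arm
def shot(cam,name=None):
    im,d=arm.grab_frame(cam)
    if name: cv2.imwrite('pics/'+name,im[:,:,::-1])
    return im,d
def world(cam,u,v,z):
    c=arm.get_calibration(cam);K=c['mtx'];p=np.linalg.inv(K)@np.array([u,v,1])*z
    return np.array(c['R']).T@(p-np.array(c['t']))
def cloud(cam,d):
    c=arm.get_calibration(cam);K=np.array(c['mtx']);v,u=np.mgrid[:420,:560]
    P=np.stack([(u-K[0,2])/K[0,0]*d,(v-K[1,2])/K[1,1]*d,d],-1)
    return (P-np.array(c['t']))@np.array(c['R'])
E
python3 - <<'E'
from h import *
np.set_printoptions(precision=3,suppress=True)
for cam in('top','scene'):
    im,d=shot(cam,cam+'1.png');W=cloud(cam,d)
    for th in('drum_centre','filler_plug','stand','grease_jar_centre','beaker_centre','spanner','screw_tray'):
        r=arm.trace(th,cam)
        for k in r[:1]:
            m=k['mask']&(d>0);print(cam,th,round(k['score'],2),np.round(k['extent']),np.median(W[m],0),W[m].min(0),W[m].max(0))
s=arm.get_state();print(s['t'],s['eef_pos'],s['ee_rot'],s['force'],s['moment'],arm.hold_point_z)
E
```

```text
top drum_centre 0.91 [247. 207.  55.  74.] [0.568 0.036 0.161] [ 0.439 -0.023 -0.002] [0.606 0.106 0.187]
top filler_plug 0.75 [246. 206.  55.  78.] [0.568 0.038 0.16 ] [ 0.439 -0.027 -0.004] [0.634 0.106 0.187]
top stand 0.57 [240. 173.  75. 110.] [0.564 0.039 0.019] [ 0.439 -0.052 -0.005] [0.722 0.133 0.187]
top grease_jar_centre 0.68 [189. 245.  28.  24.] [0.497 0.216 0.063] [ 0.47   0.193 -0.005] [0.533 0.249 0.07 ]
top beaker_centre 0.71 [343. 161.  33.  32.] [ 0.709 -0.174  0.043] [ 0.665 -0.221 -0.003] [ 0.735 -0.135  0.094]
top spanner 0.56 [338. 226.  31.  70.] [ 0.494 -0.152  0.007] [ 0.412 -0.189 -0.006] [ 0.589 -0.118  0.014]
top screw_tray 0.89 [172. 183.  39.  52.] [0.628 0.257 0.004] [ 0.559  0.2   -0.005] [0.692 0.309 0.032]
scene drum_centre 0.55 [247. 151.  58.  68.] [0.597 0.03  0.145] [ 0.442 -0.024  0.055] [0.612 0.105 0.186]
scene filler_plug 0.85 [243. 151.  60.  64.] [0.596 0.031 0.142] [ 0.322 -0.025 -0.003] [0.631 0.158 0.186]
scene stand 0.64 [231. 151. 101. 114.] [0.601 0.024 0.084] [ 0.35  -0.053 -0.005] [0.703 0.141 0.186]
scene grease_jar_centre 0.94 [312. 152.  26.  36.] [0.516 0.216 0.053] [ 0.474  0.193 -0.001] [0.534 0.249 0.07 ]
scene beaker_centre 0.67 [191. 259.  36.  43.] [ 0.686 -0.169  0.053] [ 0.614 -0.206 -0.003] [ 0.736 -0.128  0.093]
scene spanner 0.56 [173. 198.  45.  51.] [ 0.509 -0.149  0.007] [ 0.415 -0.186 -0.003] [ 0.591 -0.118  0.012]
scene screw_tray 0.8 [331. 178.  58.  51.] [0.627 0.258 0.005] [ 0.548  0.199 -0.003] [0.696 0.319 0.03 ]
0.8 [ 0.226 -0.636  0.227] [ 3.142  0.    -2.801] [-0.045 -0.022 -0.007] [-0.016 -0.001  0.015] 0.0188
```

```bash
python3 - <<'E'
from h import *
np.set_printoptions(precision=3,suppress=True)
a=cv2.imread('pics/top1.png')[150:300,160:390];b=cv2.imread('pics/scene1.png')[130:310,160:390]
cv2.imwrite('pics/c1.png',np.vstack([cv2.resize(a,(460,300),interpolation=2),cv2.resize(b,(460,300),interpolation=2)]))
pts=[]
for cam in('top','scene'):
    im,d=shot(cam);W=cloud(cam,d).reshape(-1,3)
    pts.append(W[(abs(W[:,0]-.53)<.15)&(abs(W[:,1]-.04)<.12)])
P=np.vstack(pts)
T=P[P[:,2]>.16];print(len(T),T[:,:2].min(0),T[:,:2].max(0))
r=cv2.minAreaRect(T[:,:2].astype('f')*1000);print(r)
C=P[(P[:,2]>.143)&(P[:,2]<.158)];
for nm,Q in (('drum',T),):
    m=Q[:,:2].mean(0);u=np.linalg.svd(Q[:,:2]-m,full_matrices=0)[2];print(nm,m,u)
ax=np.array([-u[0][1],u[0][0]])
E
```

```text
2448 [ 0.405 -0.009] [0.605 0.091]
((503.2657165527344, 36.25546646118164), (197.7498016357422, 99.43315124511719), 3.287838935852051)
drum [0.51 0.03] [[ 0.992  0.127]
 [-0.127  0.992]]
```

View pics/c1.png

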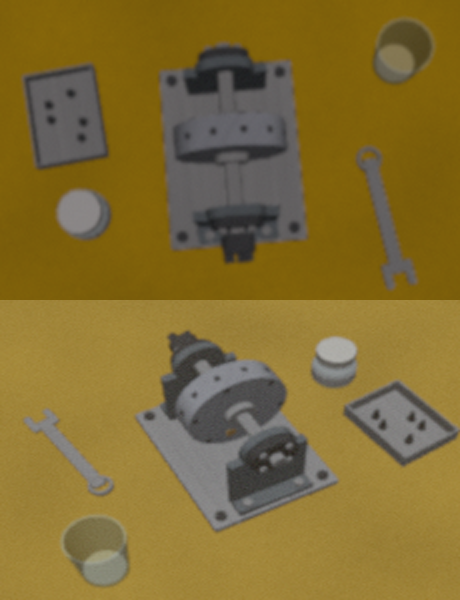

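The top view shows the axle running nearly along world x, with the coupling half toward the robot. The drum is at crop (230,135), the jar and tray are on the left, and the beaker and spanner are on the right. In the scene view the brass plug is on the far face, just below the hub, at crop (230,432).

```bash
python3 - <<'E'
from h import *
np.set_printoptions(precision=3,suppress=True)
im,d=shot('top');W=cloud('top',d)
hsv=cv2.cvtColor(im,cv2.COLOR_RGB2HSV)
m=(hsv[:,:,1]<110).astype('u1');roi=np.zeros_like(m);roi[165:300,232:318]=1;m&=roi
pl=(m>0)&(abs(W[:,:,2]-.012)<.012)
c=W[pl][:,:2];r=cv2.minAreaRect((c*1000).astype('f'));print('plate',len(c),r)
t=W[(m>0)&(W[:,:,2]>.168)];print('top',len(t),np.percentile(t,[2,50,98],axis=0), cv2.minAreaRect((t[:,:2]*1000).astype('f')))
# scene: face plane on far side
im,d=shot('scene');W=cloud('scene',d)
b=W.reshape(-1,3);b=b[(b[:,0]>.5)&(b[:,0]<.66)&(abs(b[:,1]-.037)<.09)&(b[:,2]>.075)]
t=b[b[:,2]>.172];print('scene top',np.percentile(t,[2,50,98],axis=0))
f=b[(b[:,0]>.57)&(b[:,0]<.62)&(b[:,2]<.165)&(b[:,2]>.08)]
for _ in range(6):
    mu=f.mean(0);n=np.linalg.svd(f-mu,full_matrices=0)[2][2];f=f[abs((f-mu)@n)<.004]
print('face',mu,n*np.sign(n[0]),len(f),np.percentile(f,[1,99],axis=0))
hs=cv2.cvtColor(im,cv2.COLOR_RGB2HSV);roi=im[190:225,255:300].astype(int);s=roi[:,:,0]-roi[:,:,2];v,u=np.where(s>s.max()*.7);print('plug px',u.mean()+255,v.mean()+190,s.max(),np.median(s),np.median(W[v+190,u+255],0))
c=arm.get_calibration('wrist');print(c['mount'],c['mtx'])
E
```

```text
plate 3292 ((596.8038330078125, 41.123600006103516), (263.6654968261719, 170.97695922851562), 4.951318740844727)
top 636 [[0.405 0.001 0.168]
 [0.578 0.04  0.179]
 [0.597 0.08  1.164]] ((501.6032409667969, 36.860084533691406), (194.8665771484375, 85.60298156738281), 4.040253162384033)
scene top [[0.564 0.006 0.172]
 [0.585 0.038 0.179]
 [0.601 0.074 0.185]]
face [0.599 0.039 0.128] [0.997 0.066 0.029] 563 [[ 0.593 -0.02   0.082]
 [ 0.604  0.099  0.164]]
plug px 274.5 209.0 49 0.0 [0.602 0.03  0.079]
[[-0.001 -0.968 -0.249  0.066]
 [ 1.    -0.001  0.    -0.001]
 [-0.    -0.249  0.968 -0.158]
 [ 0.     0.     0.     1.   ]] [[329.48    0.    281.1  ]
 [  0.    329.48  211.162]
 [  0.      0.      1.   ]]
```

```bash
python3 -m crank '[[[-1,1,-1,-1],[-3,2.8,-1.6,-2.5],[-5,4.6,-1.6,-4],[-7,6.5,-1.6,-5.5],[-9,8.3,-1.6,-7],[-11,10.2,-1.6,-8.5],[-13,12,-1.6,-10],[-15,13.9,-1.6,-11.5],[-17,15.7,-1.6,-13],[-19,17.5,-1.6,-14.9],[-21,19.4,-1.6,-14.9],[-22.4,20.7,-1.6,-14.9]]]' 0 25
cat >> h.py <<'E'
def wcloud(s,d):
    from scipy.spatial.transform import Rotation as R
    c=arm.get_calibration('wrist');K=np.array(c['mtx']);M=np.array(c['mount']);v,u=np.mgrid[:420,:560]
    P=np.stack([(u-K[0,2])/K[0,0]*d,(v-K[1,2])/K[1,1]*d,d],-1)@M[:3,:3].T+M[:3,3]
    return P@R.from_euler('xyz',s['ee_rot']).as_matrix().T+np.array(s['eef_pos'])
E
python3 - <<'E'
from h import *
np.set_printoptions(precision=4,suppress=True)
s=arm.get_state();im,d=shot('wrist','w1.png');W=wcloud(s,d).reshape(-1,3);W=W[(d>0).ravel()]
print(s['t'],s['eef_pos'],s['ee_rot'],s['force'],s['moment'])
t=W[(W[:,2]>.160)&(W[:,2]<.19)&(abs(W[:,0]-.58)<.04)&(abs(W[:,1]-.04)<.08)]
mu=t[:,:2].mean(0);print(len(t),cv2.minAreaRect((t[:,:2]*1000).astype('f')),mu,np.linalg.svd(t[:,:2]-mu,full_matrices=0)[2],np.percentile(t,[1,99],axis=0))
# circle fit lateral
from scipy.optimize import least_squares
l=np.array([-.07,.9975]);q=(t[:,:2]-[.581,.039])@l
print(least_squares(lambda p:np.hypot(q-p[0],t[:,2]-p[1])-.065,[0,.118],loss='soft_l1',f_scale=.002).x)
sh=W[(W[:,2]>.115)&(W[:,2]<.132)&(W[:,0]>.48)&(W[:,0]<.7)&(abs(W[:,1]-.04)<.03)];print(len(sh),np.polyfit(sh[:,0]-.581,sh[:,1],1))
E
```

```text
t: 2.5
eef_pos: [0.562, 0.0043, 0.2671]
ee_rot: [-3.141, 0.0, -1.5]
force: [1.3, -1.1, 0.4]
width: 0.0873
gripper_force: 0.0
2.5 [0.562  0.0043 0.2671] [-3.1406  0.0001 -1.5001] [ 1.2785 -1.0887  0.3943] [-0.0695 -0.0718  0.0166]
3511 ((581.0861206054688, 39.30709457397461), (38.2801399230957, 99.43670654296875), 4.7003493309021) [0.5824 0.0211] [[-0.0886  0.9961]
 [ 0.9961  0.0886]] [[ 0.5629 -0.009   0.1606]
 [ 0.6012  0.0863  0.1834]]
[0.001  0.1175]
2549 [0.0135 0.0349]
```

View pics/w1.png

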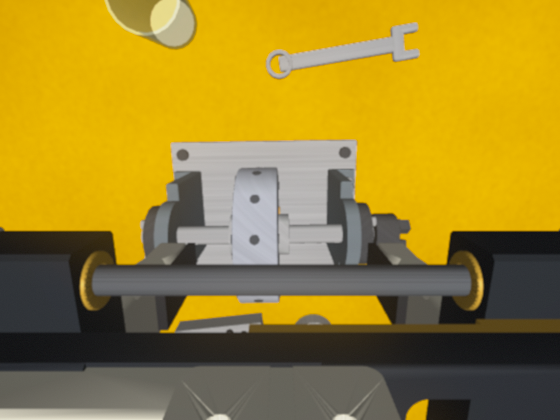

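The wrist view shows the drum rim at about (255,235), between the cheeks, with shaft on both sides. The line-up is good and the fingers are clear.

```bash
cat >> h.py <<'E'
AX=np.array([.581,.040,.118])
def rel(s=None):
    """grasp point rel. axle in tool x (lateral), y, up; angle, radius, torque about tool-y axis through the axle"""
    from scipy.spatial.transform import Rotation as R
    s=s or arm.get_state();Rm=R.from_euler('xyz',s['ee_rot']).as_matrix();p=np.array(s['eef_pos'])
    g=p-Rm[:,2]*arm.hold_point_z-AX;l=Rm.T@g
    F=np.array(s['force']);M=np.array(s['moment'])
    T=(Rm.T@(np.cross(p-AX,F)+M))[1]
    f=Rm.T@F
    print('t %.2f lat %.1f ax %.1f up %.1f mm  th %.1f r %.1f yaw %.3f | F_tool'%(s['t'],l[0]*1e3,l[1]*1e3,g[2]*1e3,np.degrees(np.arctan2(l[0],g[2])),np.hypot(l[0],g[2])*1e3,s['ee_rot'][2]),np.round(f,1),'M',np.round(Rm.T@M,2),'T %.3f'%T,'w %.1f'%(s['width']*1e3),s['gripper_force'])
E
python3 -m crank '[[[0,0,0,0],[0,0,0,0],[0,0,0,0]]]'; python3 -c "
from h import *;rel()"
```

```text
t: 2.92
eef_pos: [0.561, 0.0012, 0.2669]
ee_rot: [-3.141, 0.0, -1.502]
force: [0.8, 0.2, 0.4]
width: 0.0879
gripper_force: 0.0
t 2.92 lat 37.3 ax 22.6 up 167.7 mm  th 12.5 r 171.8 yaw -1.502 | F_tool [-0.2 -0.8 -0.4] M [-0.13  0.05  0.02] T 0.088 w 87.9 0.0
```

```bash
python3 -m crank '[[[-1.6,-0.5,0,-0.15],[-3.2,-0.9,0,-0.15],[-3.2,-0.9,0,-0.15],[-3.2,-0.9,0,-0.15]]]'; python3 -c "
from h import *;rel()"
```

```text
t: 3.42
eef_pos: [0.5779, 0.0828, 0.2667]
ee_rot: [-3.142, -0.0, -1.488]
force: [0.5, 0.4, -0.2]
width: 0.0878
gripper_force: 0.0
t 3.42 lat -42.9 ax -0.5 up 167.5 mm  th -14.4 r 172.9 yaw -1.488 | F_tool [-0.4 -0.6  0.2] M [-0.13 -0.03  0.02] T 0.035 w 87.8 0.0
```

```bash
python3 -m crank '[[[0,0,1.5,0],[0,0,3,0],[0,0,4.5,0],[0,0,5.2,0],[0,0,5.5,0],[0,0,5.5,0]]]'; python3 -c "
from h import *;rel()"; python3 -m crank '[[[0,0,0,0],[0,0,0,0],[0,0,0,0],[0,0,0,0],[0,0,0,0],[0,0,0,0]]]' 1 25; python3 -c "
from h import *;rel()"
```

```text
t: 4.18
eef_pos: [0.5782, 0.0829, 0.1293]
ee_rot: [-3.142, -0.0, -1.488]
force: [-0.0, -0.5, 0.5]
width: 0.0876
gripper_force: 0.0
t 4.17 lat -42.9 ax -0.8 up 30.1 mm  th -54.9 r 52.5 yaw -1.488 | F_tool [ 0.5  0.1 -0.5] M [-0.07 -0.03 -0.04] T -0.058 w 87.6 0.0
t: 4.92
eef_pos: [0.577, 0.0834, 0.1289]
ee_rot: [3.139, -0.0, -1.488]
force: [-5.0, -0.3, 1.1]
width: 0.036
gripper_force: 25.0
t 4.92 lat -43.6 ax 0.4 up 29.7 mm  th -55.7 r 52.7 yaw -1.488 | F_tool [-0.1  5.  -1.1] M [-1.73 -0.18 -0.02] T -0.221 w 36.0 24.99573826789856
```

```bash
r(){ python3 -c "
from h import *;rel()"; }
python3 -m crank '[[[0.12,0.05,-0.14,0],[0.236,0.05,-0.28,0]]]' >/dev/null; r
python3 -m crank '[[[0.14,0,-0.12,0],[0.28,0,-0.236,0]]]' >/dev/null; r
python3 -m crank '[[[0.16,0,-0.09,0],[0.316,0,-0.184,0]]]' >/dev/null; r
python3 -m crank '[[[0.17,0,-0.06,0],[0.344,0,-0.124,0]]]' >/dev/null; r
```

```text
t 5.17 lat -38.0 ax 0.4 up 36.1 mm  th -46.5 r 52.4 yaw -1.487 | F_tool [-1.  -4.9 11.4] M [ 1.66 -0.83 -0.14] T -0.385 w 36.1 24.996968507766724
t 5.42 lat -30.8 ax 0.4 up 42.4 mm  th -36.0 r 52.4 yaw -1.488 | F_tool [-2.2 -6.1 13.2] M [ 1.77 -1.28 -0.13] T -0.821 w 36.0 24.997057020664215
t 5.67 lat -23.3 ax 0.3 up 47.0 mm  th -26.4 r 52.4 yaw -1.488 | F_tool [-5.2 -5.2 12.8] M [ 1.63 -1.98 -0.08] T -1.531 w 35.8 24.998103976249695
t 5.92 lat -15.2 ax 0.3 up 50.2 mm  th -16.9 r 52.5 yaw -1.488 | F_tool [-8.7 -2.8 10.8] M [ 1.14 -3.06 -0.16] T -2.619 w 35.7 24.99946027994156
```

```bash
cat >> h.py <<'E'
def tq(d):
    import json
    from scipy.spatial.transform import Rotation as R
    s=arm.get_state();Rm=R.from_euler('xyz',s['ee_rot']).as_matrix();p=np.array(s['eef_pos'])
    g=p-Rm[:,2]*arm.hold_point_z-AX;l=Rm.T@g;f=Rm.T@np.array(s['force']);th=np.arctan2(l[0],g[2])
    t=-(f[0]*g[2]+f[2]*l[0])   # torque arm gives the drum toward +theta, Nm
    print('t %.2f th %.1f r %.1f ax %.1f T %.3f'%(s['t'],np.degrees(th),np.hypot(l[0],g[2])*1e3,l[1]*1e3,t),'F',np.round(f,1),'My',round(float((Rm.T@np.array(s['moment']))[1]),2),flush=True)
    open('log','a').write('%s %.3f %.4f %.3f %.3f\n'%(d,np.degrees(th),t,f[0],(Rm.T@np.array(s['moment']))[1]))
E
r(){ python3 -c "
from h import *;tq('$1')"; }
r +
python3 -m crank '[[[0.18,-0.03,-0.03,0],[0.36,-0.03,-0.064,0]]]' >/dev/null; r +
python3 -m crank '[[[0.18,0,0,0],[0.368,0,0,0]]]' >/dev/null; r +
python3 -m crank '[[[0.18,0,0.03,0],[0.36,0,0.064,0]]]' >/dev/null; r +
python3 -m crank '[[[0.17,0,0.06,0],[0.344,0,0.124,0]]]' >/dev/null; r +
python3 -m crank '[[[0.16,0,0.09,0],[0.316,0,0.184,0]]]' >/dev/null; r +
python3 -m crank '[[[0.14,0,0.12,0],[0.28,0,0.236,0]]]' >/dev/null; r +
python3 -m crank '[[[0.12,0,0.14,0],[0.236,0,0.28,0]]]' >/dev/null; r +
```

```text
t 5.92 th -16.9 r 52.5 ax 0.3 T 0.603 F [-8.7 -2.8 10.8] My -3.06
t 6.17 th -7.2 r 52.4 ax 0.3 T 0.605 F [-10.7   0.2   7.3] My -4.02
t 6.42 th 2.6 r 52.4 ax 0.3 T 0.538 F [-10.5   3.    3.9] My -4.52
t 6.67 th 12.5 r 52.4 ax 0.2 T 0.594 F [-11.6   3.4  -0.3] My -4.78
t 6.92 th 22.5 r 52.6 ax 0.2 T 0.665 F [-11.6   4.7  -5.1] My -4.58
t 7.17 th 32.6 r 52.8 ax 0.2 T 0.715 F [-11.2   7.5  -7.7] My -4.06
t 7.42 th 42.7 r 53.1 ax 0.1 T 0.736 F [ -8.4   7.7 -11.4] My -3.43
t 7.67 th 52.6 r 53.4 ax 0.1 T 0.734 F [ -5.8   8.2 -12.8] My -2.49
```

```bash
r(){ python3 -c "
from h import *;tq('$1')"; }
python3 -m crank '[[[-0.12,0.04,-0.14,0],[-0.236,0.04,-0.28,0]]]' >/dev/null; r -
python3 -m crank '[[[-0.14,0,-0.12,0],[-0.28,0,-0.236,0]]]' >/dev/null; r -
python3 -m crank '[[[-0.16,0,-0.09,0],[-0.316,0,-0.184,0]]]' >/dev/null; r -
python3 -m crank '[[[-0.17,0,-0.06,0],[-0.344,0,-0.124,0]]]' >/dev/null; r -
python3 -m crank '[[[-0.18,0,-0.03,0],[-0.36,0,-0.064,0]]]' >/dev/null; r -
python3 -m crank '[[[-0.18,0,0,0],[-0.368,0,0,0]]]' >/dev/null; r -
python3 -m crank '[[[-0.18,0,0.03,0],[-0.36,0,0.064,0]]]' >/dev/null; r -
python3 -m crank '[[[-0.17,0,0.06,0],[-0.344,0,0.124,0]]]' >/dev/null; r -
python3 -m crank '[[[-0.16,0,0.09,0],[-0.316,0,0.184,0]]]' >/dev/null; r -
python3 -m crank '[[[-0.14,0,0.12,0],[-0.28,0,0.236,0]]]' >/dev/null; r -
python3 -m crank '[[[-0.12,0,0.14,0],[-0.236,0,0.28,0]]]' >/dev/null; r -
```

```text
t 7.92 th 45.3 r 53.1 ax 0.2 T -0.615 F [ 5.  -6.4 11.3] My 1.93
t 8.18 th 35.8 r 53.0 ax 0.2 T -0.600 F [ 5.8 -7.7 11.3] My 2.36
t 8.43 th 26.2 r 53.0 ax 0.2 T -0.627 F [ 7.4 -7.8 11.8] My 2.86
t 8.68 th 16.7 r 53.1 ax 0.2 T -0.668 F [10.2 -7.2  9.7] My 3.77
t 8.93 th 7.4 r 53.3 ax 0.3 T -0.694 F [12.3 -6.5  6.6] My 4.53
t 9.18 th -1.9 r 53.4 ax 0.3 T -0.759 F [14.3 -4.4  3.2] My 5.09
t 9.43 th -11.4 r 53.5 ax 0.3 T -0.752 F [13.5 -2.  -4.2] My 5.09
t 9.68 th -21.2 r 53.6 ax 0.3 T -0.747 F [11.6  1.1 -8.7] My 4.64
t 9.93 th -31.2 r 53.6 ax 0.2 T -0.811 F [ 10.2   3.9 -12.4] My 3.61
t 10.18 th -41.3 r 53.6 ax 0.2 T -0.775 F [  5.7   5.  -15.5] My 2.67
t 10.43 th -51.5 r 53.5 ax 0.3 T -0.856 F [  3.4   5.7 -17.8] My 1.61
```

```bash
cat >> h.py <<'E'
def plug(name=None):
    im,d=shot('scene',name);c=arm.get_calibration('scene');K=np.array(c['mtx']);Rc=np.array(c['R']);tc=np.array(c['t'])
    ya=np.array([np.cos(.08),np.sin(.08),0]);xl=np.array([np.sin(.08),-np.cos(.08),0])
    roi=np.zeros((420,560));roi[140:240,235:320]=1
    a=im.astype(float);h=cv2.cvtColor(im,cv2.COLOR_RGB2HSV)
    # candidate: best angle by mean redness inside projected plug disc relative to face
    best=[]
    for ang in np.arange(-180,180,1.):
        o=AX+.018*ya+.042*(np.sin(np.radians(ang))*xl+np.array([0,0,np.cos(np.radians(ang))]))
        u=K@(Rc@o+tc);u=u[:2]/u[2];x,y=np.round(u).astype(int)
        w=a[y-2:y+3,x-2:x+3].reshape(-1,3).mean(0);best.append((w[0]-w[2],ang,x,y))
    best.sort(reverse=True);print(best[:5]);return best
E
python3 -c "
from h import *;rel();plug('s2.png')
im=cv2.imread('pics/s2.png')[130:250,220:340];cv2.imwrite('pics/s2c.png',cv2.resize(im,(600,600),interpolation=2))
import os"
```

```text
t 10.43 lat -41.9 ax 0.3 up 33.3 mm  th -51.5 r 53.5 yaw -1.486 | F_tool [  3.4   5.7 -17.8] M [-2.48  1.61 -0.05] T 0.813 w 36.0 25.006750524044037
[(np.float64(27.08), np.float64(172.0), np.int64(276), np.int64(208)), (np.float64(27.08), np.float64(171.0), np.int64(276), np.int64(208)), (np.float64(27.08), np.float64(170.0), np.int64(276), np.int64(208)), (np.float64(27.08), np.float64(169.0), np.int64(276), np.int64(208)), (np.float64(25.959999999999994), np.float64(176.0), np.int64(277), np.int64(208))]
```

View pics/s2c.png

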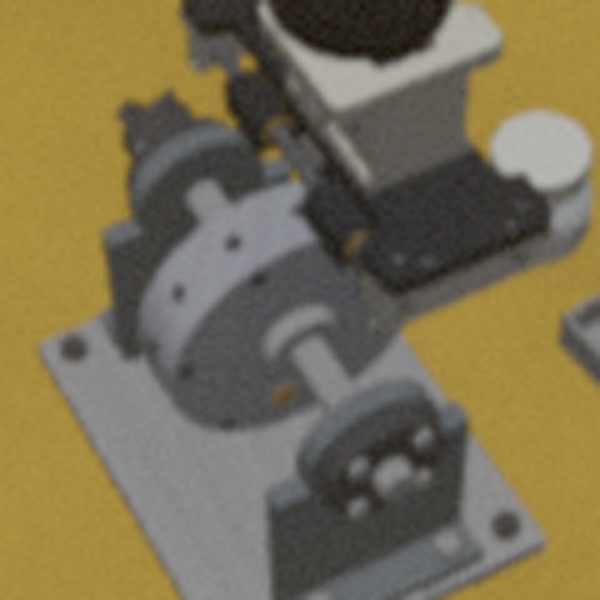

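The plug sits at crop (283,393), about 172° round, matching its starting place, so the grip has not slipped. I'll sweep forward again, then regrasp to feel the other side.

```bash
r(){ python3 -c "
from h import *;tq('$1')"; }
python3 -m crank '[[[0.12,0,-0.14,0],[0.236,0,-0.28,0]]]' >/dev/null; r +
python3 -m crank '[[[0.14,0,-0.12,0],[0.28,0,-0.236,0]]]' >/dev/null; r +
python3 -m crank '[[[0.16,0,-0.09,0],[0.316,0,-0.184,0]]]' >/dev/null; r +
python3 -m crank '[[[0.17,0,-0.06,0],[0.344,0,-0.124,0]]]' >/dev/null; r +
python3 -m crank '[[[0.18,0,-0.03,0],[0.36,0,-0.064,0]]]' >/dev/null; r +
python3 -m crank '[[[0.18,0,0,0],[0.368,0,0,0]]]' >/dev/null; r +
python3 -m crank '[[[0.18,0,0.03,0],[0.36,0,0.064,0]]]' >/dev/null; r +
python3 -m crank '[[[0.17,0,0.06,0],[0.344,0,0.124,0]]]' >/dev/null; r +
python3 -m crank '[[[0.16,0,0.09,0],[0.316,0,0.184,0]]]' >/dev/null; r +
python3 -m crank '[[[0.14,0,0.12,0],[0.28,0,0.236,0]]]' >/dev/null; r +
python3 -m crank '[[[0.12,0,0.14,0],[0.236,0,0.28,0],[0.236,0,0.28,0]]]' >/dev/null; r +
python3 -m crank '[[[0,0,0,0],[0,0,0,0],[0,0,0,0],[0,0,0,0],[0,0,-1,0],[0,0,-2,0],[0,0,-3,0],[0,0,-4,0],[0,0,-4,0]]]' 0 >/dev/null
python3 -c "
from h import *;rel()"
```

```text
t 10.72 th -46.1 r 53.2 ax 0.3 T 0.509 F [-3.7 -3.6  9.7] My -1.69
t 10.97 th -36.5 r 52.8 ax 0.4 T 0.560 F [-4.8 -5.4 11.3] My -1.88
t 11.22 th -26.9 r 52.6 ax 0.3 T 0.510 F [-5.4 -4.8 10.7] My -2.37
t 11.47 th -17.3 r 52.5 ax 0.3 T 0.557 F [-8.1 -3.6  9.7] My -3.19
t 11.72 th -7.6 r 52.4 ax 0.2 T 0.599 F [-10.7  -2.3   6. ] My -3.92
t 11.97 th 2.2 r 52.3 ax 0.2 T 0.558 F [-10.8  -0.6   2.9] My -4.52
t 12.22 th 12.2 r 52.4 ax 0.2 T 0.612 F [-12.    1.6   0. ] My -4.7
t 12.47 th 22.2 r 52.5 ax 0.1 T 0.608 F [-11.    2.7  -3.8] My -4.57
t 12.72 th 32.3 r 52.6 ax 0.1 T 0.628 F [-9.3  3.7 -7.6] My -4.0
t 12.97 th 42.5 r 52.9 ax 0.1 T 0.722 F [ -9.    3.6 -10.4] My -3.27
t 13.35 th 53.1 r 53.1 ax 0.1 T 0.462 F [-2.8  1.7 -8.8] My -1.52
t 14.47 lat 42.2 ax -0.9 up 132.0 mm  th 17.7 r 138.6 yaw -1.487 | F_tool [0.4 0.6 0.3] M [-0.09 -0.07 -0.02] T -0.133 w 87.5 0.0
```

```bash
python3 -m crank '[[[-1.7,0.04,0,0],[-3.41,0.04,0,0],[-3.41,0.04,0,0],[-3.41,0.04,1.5,0],[-3.41,0.04,3,0],[-3.41,0.04,4.08,0],[-3.41,0.04,4.08,0]]]' >/dev/null; python3 -c "
from h import *;rel()"; python3 -m crank '[[[0,0,0,0],[0,0,0,0],[0,0,0,0],[0,0,0,0],[0,0,0,0]]]' 1 25 >/dev/null; python3 -c "
from h import *;rel();plug()"
```

```text
t 15.35 lat -41.8 ax 3.6 up 25.3 mm  th -58.8 r 48.9 yaw -1.488 | F_tool [ 0.5 -0.6 -0.3] M [-0.1  -0.02  0.04] T -0.040 w 87.8 0.0
t 15.97 lat -43.0 ax 1.6 up 28.1 mm  th -56.8 r 51.3 yaw -1.487 | F_tool [ 0.3  0.6 -0.5] M [-0.11  0.03 -0.02] T 0.004 w 43.0 0.0
[(np.float64(14.559999999999988), np.float64(-104.0), np.int64(294), np.int64(193)), (np.float64(14.559999999999988), np.float64(-105.0), np.int64(294), np.int64(193)), (np.float64(14.559999999999988), np.float64(-106.0), np.int64(294), np.int64(193)), (np.float64(13.480000000000004), np.float64(-107.0), np.int64(293), np.int64(193)), (np.float64(13.480000000000004), np.float64(-108.0), np.int64(293), np.int64(193))]
```

```bash
python3 -m crank '[[[0,0,0,0],[0,0,0,0]]]' 1 25 >/dev/null; python3 -c "
from h import *;rel();shot('scene','s3.png')
im=cv2.imread('pics/s3.png')[130:250,220:340];cv2.imwrite('pics/s3c.png',cv2.resize(im,(480,480),interpolation=2))"
```

```text
t 16.27 lat -43.1 ax 0.3 up 28.1 mm  th -56.8 r 51.4 yaw -1.487 | F_tool [ 1.3 -4.3  2. ] M [ 1.28  0.21 -0.05] T 0.282 w 35.8 24.997159838676453
```

View pics/s3c.png

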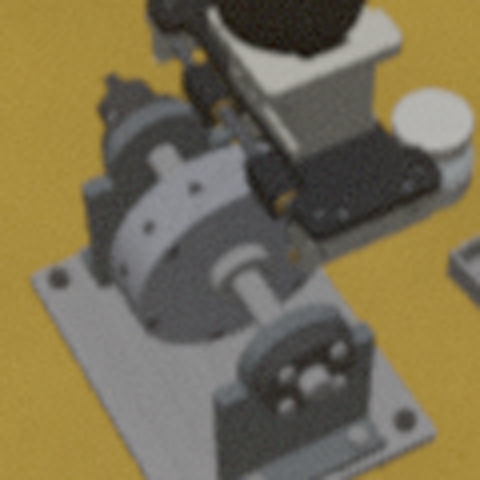

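The plug shows at crop (293,254), which is full-frame (293,193). I'll work out its angle precisely by ray-plane intersection for all three pictures.

```bash
cat >> h.py <<'E'
def plugang(im,u0,v0):
    c=arm.get_calibration('scene');K=np.array(c['mtx']);Rc=np.array(c['R']);tc=np.array(c['t'])
    a=im.astype(float);s=(a[:,:,0]-a[:,:,2])[v0-5:v0+6,u0-5:u0+6].copy();s=np.clip(s-np.median(s)-6,0,None)
    if s.sum()==0: return print('none')
    v,u=np.mgrid[v0-5:v0+6,u0-5:u0+6];uv=np.array([(u*s).sum(),(v*s).sum()])/s.sum()
    ya=np.array([np.cos(.08),np.sin(.08),0]);xl=np.array([np.sin(.08),-np.cos(.08),0])
    C=-Rc.T@tc;ray=Rc.T@np.linalg.inv(K)@np.array([*uv,1]);P=C+ray*((AX+.018*ya-C)@ya)/(ray@ya);g=P-AX
    print('plug px',uv,'lat %.1f up %.1f ang %.1f r %.1f'%(g@xl*1e3,g[2]*1e3,np.degrees(np.arctan2(g@xl,g[2])),np.hypot(g@xl,g[2])*1e3))
E
python3 -c "
from h import *
for n,u,v in(('scene1',275,209),('s2',276,208),('s3',293,193)): plugang(cv2.imread('pics/%s.png'%n)[:,:,::-1],u,v)
c=arm.get_calibration('scene');print(-np.array(c['R']).T@np.array(c['t']))
"
```

```text
plug px [274.93321617 208.85237258] lat 9.7 up -42.3 ang 167.1 r 43.4
plug px [276.22977941 208.38602941] lat 6.2 up -42.7 ang 171.7 r 43.2
plug px [293.         193.49180328] lat -38.9 up -12.7 ang -108.0 r 40.9
[ 1.14714154 -0.18196723  0.91088186]
```

```bash
echo "# regrasp 55N psi=252" >> log; r(){ python3 -c "
from h import *;tq('$1')"; }
python3 -m crank '[[[0,-0.02,0,0],[0,-0.02,0,0]]]' 1 58 >/dev/null; r 0
python3 -m crank '[[[0.12,0,-0.14,0],[0.236,0,-0.28,0]]]' >/dev/null; r +
python3 -m crank '[[[0.14,0,-0.12,0],[0.28,0,-0.236,0]]]' >/dev/null; r +
python3 -m crank '[[[0.16,0,-0.09,0],[0.316,0,-0.184,0]]]' >/dev/null; r +
python3 -m crank '[[[0.17,0,-0.06,0],[0.344,0,-0.124,0]]]' >/dev/null; r +
python3 -c "
from h import *;b=plug('s4.png')[0];plugang(cv2.imread('pics/s4.png')[:,:,::-1],b[2],b[3])"
python3 -m crank '[[[0.18,0,-0.03,0],[0.36,0,-0.064,0]]]' >/dev/null; r +
python3 -m crank '[[[0.18,0,0,0],[0.368,0,0,0]]]' >/dev/null; r +
python3 -m crank '[[[0.18,0,0.03,0],[0.36,0,0.064,0]]]' >/dev/null; r +
python3 -m crank '[[[0.17,0,0.06,0],[0.344,0,0.124,0]]]' >/dev/null; r +
python3 -c "
from h import *;b=plug('s5.png')[0];plugang(cv2.imread('pics/s5.png')[:,:,::-1],b[2],b[3])"
```

```text
t 16.57 th -56.9 r 51.4 ax 0.4 T -0.038 F [ 0.7 -5.1 -0.4] My 0.18
t 16.82 th -51.0 r 50.9 ax 0.4 T 1.289 F [ -6.3 -15.2  27.5] My -3.45
t 17.07 th -41.5 r 50.0 ax 0.4 T 1.298 F [ -9.9 -14.   28.1] My -4.35
t 17.32 th -31.8 r 49.3 ax 0.4 T 1.315 F [-13.5 -14.6  28.8] My -5.71
t 17.57 th -22.2 r 48.8 ax 0.3 T 1.305 F [-19.1 -10.8  24.1] My -7.58
[(np.float64(7.359999999999999), np.float64(-89.0), np.int64(294), np.int64(190)), (np.float64(7.359999999999999), np.float64(-90.0), np.int64(294), np.int64(190)), (np.float64(7.359999999999999), np.float64(-91.0), np.int64(294), np.int64(190)), (np.float64(7.359999999999999), np.float64(-92.0), np.int64(294), np.int64(190)), (np.float64(7.359999999999999), np.float64(-93.0), np.int64(294), np.int64(190))]
plug px [299. 195.] lat -55.5 up -29.1 ang -117.7 r 62.7
t 17.88 th -12.3 r 48.5 ax 0.3 T 1.338 F [-24.2  -8.9  18.5] My -9.22
t 18.12 th -2.0 r 48.3 ax 0.2 T 1.357 F [-27.7  -4.4  10.4] My -10.43
t 18.38 th 8.8 r 48.4 ax 0.2 T 1.308 F [-27.6  -0.1   1.3] My -10.71
t 18.62 th 19.8 r 48.8 ax 0.1 T 1.362 F [-26.5   2.9  -8.9] My -10.1
[(np.float64(9.04), np.float64(-78.0), np.int64(294), np.int64(188)), (np.float64(9.04), np.float64(-79.0), np.int64(294), np.int64(188)), (np.float64(9.04), np.float64(-80.0), np.int64(294), np.int64(188)), (np.float64(9.04), np.float64(-81.0), np.int64(294), np.int64(188)), (np.float64(9.04), np.float64(-82.0), np.int64(294), np.int64(188))]
plug px [297.5 184.5] lat -50.4 up 14.4 ang -74.1 r 52.4
```

```bash
python3 -c "
from h import *
a=[cv2.resize(cv2.imread('pics/%s.png'%n)[140:230,230:330],(400,360),interpolation=2) for n in('s4','s5')];cv2.imwrite('pics/c5.png',np.hstack(a))"
```

```text
(no output)
```

View pics/c5.png

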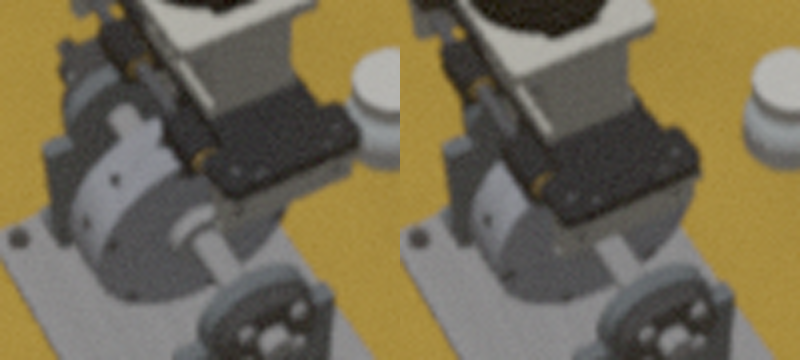

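Here the gripper hides the plug. Force seems to be shared with twisting friction of the pads, so the grip creeps. I'll fit a model that takes the pad couple from the moment reading.

```bash
python3 - <<'E'
from h import *
from scipy.optimize import least_squares
A=[('+',-46.5,.0361*1.0-.038*-11.4*-1,0,0)][:0]
rows=[];seg=0
pre=[(-46.5,-38.0,36.1,-1,11.4,-.83),(-36,-30.8,42.4,-2.2,13.2,-1.28),(-26.4,-23.3,47,-5.2,12.8,-1.98)]
for th,l,u,fx,fz,my in pre: rows.append((0,1,th,-(fx*u+fz*l)/1e3,fx,my))
last='+'
for L in open('log'):
    if L[0]=='#': seg=3;last='+';continue
    d,a,t,fx,my=L.split()
    if d=='0':continue
    if d!=last: seg+=1;last=d
    rows.append((seg,1 if d=='+' else -1,float(a),float(t),float(fx),float(my)))
D=np.array(rows);seg=D[:,0].astype(int);print(len(D),np.bincount(seg))
keep=np.ones(len(D),bool);
for i in range(1,len(D)):
    if seg[i]!=seg[i-1]: keep[i]=False
keep[0]=False
keep[np.where(seg==2)[0][-1]]=False
th=D[:,2]
def psi(k):
    p=np.empty(len(D))
    m=seg==0;p[m]=167.1+k*(th[m]+55.7)
    e=167.1+k*(52.6+55.7)
    m=seg==1;p[m]=e+k*(th[m]-52.6)
    m=seg==2;p[m]=252-k*(53.1-th[m])
    m=seg==3;p[m]=252+k*(th[m]+56.8)
    return p
def f(p,full=0):
    h,Dg,W,p0,k,b=p
    Td=D[:,3]+D[:,5]-h*D[:,4]+b
    r=(Td-D[:,1]*Dg-W*np.sin(np.radians(psi(k)-p0)))
    return (Td,r) if full else r[keep]
for k0 in(.75,.78,.85):
  for segs in(4,3):
    kk=keep&(seg<segs)
    g=lambda p:f([*p[:4],k0,p[4]],1)[1][kk]
    s=least_squares(g,[.36,.3,.22,225,0.],loss='soft_l1',f_scale=.03);J=s.jac;cov=np.linalg.inv(J.T@J)*s.fun.var()
    print(k0,segs,np.round(s.x,3),'sd',np.round(np.sqrt(np.diag(cov)),3),'rms',s.fun.std())
Td,r=f([*s.x[:4],k0,s.x[4]],1)
for i in range(len(D)):print(seg[i],th[i],round(psi(k0)[i]),round(Td[i],2),round(r[i],2),end=' | ')
E
```

```text
41 [11 11 11  8]
0.75 4 [ 3.51000e-01  3.00000e-01  3.00000e-01  2.86911e+02 -1.67000e-01] sd [4.60000e-02 4.17000e-01 9.91000e-01 1.02733e+02 9.53000e-01] rms 0.229905689788158
0.75 3 [ 3.43000e-01  1.99000e-01  1.47000e+00  3.05413e+02 -1.30100e+00] sd [ 0.042  0.458  1.538 17.439  1.438] rms 0.24741992396906465
0.78 4 [ 3.51000e-01  3.00000e-01  3.13000e-01  2.88622e+02 -1.75000e-01] sd [4.3000e-02 3.8700e-01 9.7700e-01 9.4498e+01 9.2300e-01] rms 0.22932135308665297
0.78 3 [ 3.42000e-01  1.85000e-01  1.39800e+00  3.06672e+02 -1.22400e+00] sd [ 0.038  0.395  1.385 14.477  1.292] rms 0.24697669869432334
0.85 4 [ 3.5100e-01  2.9200e-01  3.3100e-01  2.9191e+02 -1.8100e-01] sd [3.5000e-02 3.2600e-01 9.1800e-01 8.3944e+01 8.5900e-01] rms 0.2284094788583718
0.85 3 [ 3.390e-01  1.520e-01  1.182e+00  3.090e+02 -9.960e-01] sd [ 0.038  0.365  1.232 12.025  1.134] rms 0.2464088345788653
0 -46.5 175 -1.02 -0.32 | 0 -36.0 184 -1.03 -0.22 | 0 -26.4 192 -0.67 0.23 | 0 -16.88 200 -0.49 0.48 | 0 -7.18 208 -0.77 0.24 | 0 2.629 217 -1.44 -0.41 | 0 12.524 225 -1.26 -0.24 | 0 22.503 234 -0.99 0.0 | 0 3
[... 178 characters left out ...]
4 | 1 7.423 221 -1.32 0.01 | 1 -1.942 213 -1.52 -0.19 | 1 -11.432 205 -1.23 0.07 | 1 -21.152 196 -1.03 0.22 | 1 -31.161 188 -1.65 -0.48 | 1 -41.31 179 -1.02 0.04 | 1 -51.532 171 -1.38 -0.45 | 2 -46.078 168 -0.92 -0.33 | 2 -36.529 176 -0.68 0.03 | 2 -26.877 184 -1.01 -0.2 | 2 -17.291 192 -0.89 0.01 | 2 -7.614 200 -0.67 0.29 | 2 2.196 209 -1.3 -0.29 | 2 12.166 217 -1.03 -0.0 | 2 22.187 226 -1.24 -0.21 | 2 32.33 234 -1.21 -0.22 | 2 42.464 243 -0.5 0.42 | 2 53.065 252 -1.11 -0.27 | 3 -51.017 257 -1.03 -0.25 | 3 -41.474 265 -0.71 -0.04 | 3 -31.818 273 -0.81 -0.27 | 3 -22.151 281 -0.8 -0.41 | 3 -12.304 290 -0.66 -0.43 | 3 -1.953 299 -0.66 -0.6 | 3 8.763 308 -1.05 -1.18 | 3 19.775 317 -0.76 -1.08 |
```

```bash
cat >> h.py <<'E'
def pl(tag='p'):
    im,d=shot('scene');c=arm.get_calibration('scene');K=np.array(c['mtx']);Rc=np.array(c['R']);tc=np.array(c['t'])
    ya=np.array([np.cos(.08),np.sin(.08),0]);xl=np.array([np.sin(.08),-np.cos(.08),0]);a=im.astype(float);S=a[:,:,0]-a[:,:,2]
    ang=np.arange(150,300,1.);out=[]
    for g in ang:
        v=[]
        for r in(.038,.042,.046):
            o=AX+.018*ya+r*(np.sin(np.radians(g))*xl+np.array([0,0,np.cos(np.radians(g))]));u=K@(Rc@o+tc);u=u[:2]/u[2]
            v.append(cv2.remap(S.astype('f'),np.float32([[u[0]]]),np.float32([[u[1]]]),1)[0,0])
        out.append(np.mean(v))
    o=np.array(out);w=np.clip(o-.5*o.max(),0,None);i=o.argmax();w[abs(ang-ang[i])>20]=0
    print('PLUG %.1f peak %.1f'%((w*ang).sum()/w.sum(),o.max()),flush=True);open('log','a').write('P %.1f %.1f\n'%((w*ang).sum()/w.sum(),o.max()))
E
echo "# back 30N" >> log; r(){ python3 -c "
from h import *;tq('$1')"; }
p(){ python3 -c "
from h import *;pl()"; }
python3 -m crank '[[[-0.17,0.02,-0.06,0],[-0.344,0.02,-0.124,0]]]' 1 30 >/dev/null; r -
python3 -m crank '[[[-0.18,0,-0.03,0],[-0.36,0,-0.064,0]]]' >/dev/null; r -
python3 -m crank '[[[-0.18,0,0,0],[-0.368,0,0,0]]]' >/dev/null; r -
python3 -m crank '[[[-0.18,0,0.03,0],[-0.36,0,0.064,0]]]' >/dev/null; r -
python3 -m crank '[[[-0.17,0,0.06,0],[-0.344,0,0.124,0]]]' >/dev/null; r -
python3 -m crank '[[[-0.16,0,0.09,0],[-0.316,0,0.184,0]]]' >/dev/null; r -
python3 -m crank '[[[-0.14,0,0.12,0],[-0.28,0,0.236,0]]]' >/dev/null; r -
python3 -m crank '[[[-0.12,0,0.14,0],[-0.236,0,0.28,0],[-0.236,0,0.28,0]]]' >/dev/null; r -; p
python3 -m crank '[[[0,0,0,0],[0,0,0,0],[0,0,0,0],[0,0,-1,0],[0,0,-2,0],[0,0,-3,0],[0,0,-3.5,0],[0,0,-3.5,0]]]' 0 >/dev/null
p; python3 -c "
from h import *;rel()"
```

```text
t 18.93 th 15.9 r 49.3 ax 0.2 T -0.457 F [  5.2 -13.7  15.6] My 2.46
t 19.18 th 6.6 r 49.8 ax 0.3 T -0.498 F [  8.8 -12.6  11.3] My 3.59
t 19.43 th -3.2 r 50.2 ax 0.2 T -0.512 F [ 10.6 -10.5   6.2] My 4.24
t 19.68 th -13.1 r 50.6 ax 0.3 T -0.545 F [11.  -7.8 -0.1] My 4.31
t 19.93 th -23.3 r 51.1 ax 0.2 T -0.542 F [ 9.6 -5.2 -4.6] My 3.9
t 20.18 th -33.7 r 51.4 ax 0.2 T -0.584 F [ 8.1 -3.4 -8.4] My 3.03
t 20.43 th -44.1 r 51.8 ax 0.2 T -0.574 F [  5.   -1.5 -10.8] My 2.26
t 20.80 th -55.1 r 52.2 ax 0.2 T -0.435 F [ 1.2 -2.  -9.3] My 0.81
PLUG 244.1 peak 33.0
PLUG 245.8 peak 38.3
t 21.90 lat -43.0 ax 2.1 up 114.8 mm  th -20.5 r 122.6 yaw -1.488 | F_tool [-0.  -0.5  0.3] M [-0.1  -0.02  0.06] T -0.002 w 87.5 0.0
```

```bash
python3 -m crank '[[[1.2,-0.04,0,0],[2.26,-0.07,0,0],[2.26,-0.07,0,0],[2.26,-0.07,1.3,0],[2.26,-0.07,2.55,0],[2.26,-0.07,2.55,0],[2.26,-0.07,2.55,0]]]' >/dev/null; python3 -c "
from h import *;rel()"; python3 -m crank '[[[0,0,0,0],[0,0,0,0],[0,0,0,0],[0,0,0,0],[0,0,0,0],[0,0,0,0],[0,0,0,0]]]' 1 28 >/dev/null; python3 -c "
from h import *;rel();pl()"
```

```text
t 22.77 lat 13.3 ax -0.6 up 52.3 mm  th 14.3 r 53.9 yaw -1.487 | F_tool [-1.4  0.4 -0. ] M [-0.07 -0.06 -0.03] T -0.018 w 87.6 0.0
t 23.65 lat 13.6 ax 0.2 up 51.6 mm  th 14.8 r 53.4 yaw -1.487 | F_tool [-0.4  2.6 -1.3] M [-0.8  -0.14 -0.05] T -0.104 w 36.1 27.995962500572205
PLUG 245.9 peak 39.0
```

```bash
echo "# grasp3 28N" >> log; r(){ python3 -c "
from h import *;tq('$1');pl()"; }
python3 -m crank '[[[-0.18,0,-0.03,0],[-0.36,0,-0.064,0]]]' >/dev/null; r -
python3 -m crank '[[[-0.18,0,0,0],[-0.368,0,0,0]]]' >/dev/null; r -
python3 -m crank '[[[-0.18,0,0.03,0],[-0.36,0,0.064,0]]]' >/dev/null; r -
python3 -m crank '[[[-0.17,0,0.06,0],[-0.344,0,0.124,0]]]' >/dev/null; r -
python3 -m crank '[[[-0.16,0,0.09,0],[-0.316,0,0.184,0]]]' >/dev/null; r -
python3 -m crank '[[[-0.14,0,0.12,0],[-0.28,0,0.236,0]]]' >/dev/null; r -
python3 -m crank '[[[-0.12,0,0.14,0],[-0.236,0,0.28,0]]]' >/dev/null; r -
python3 -m crank '[[[0.12,0,-0.14,0],[0.236,0,-0.28,0]]]' >/dev/null; r +
python3 -m crank '[[[0.14,0,-0.12,0],[0.28,0,-0.236,0]]]' >/dev/null; r +
python3 -m crank '[[[0.16,0,-0.09,0],[0.316,0,-0.184,0]]]' >/dev/null; r +
python3 -m crank '[[[0.17,0,-0.06,0],[0.344,0,-0.124,0]]]' >/dev/null; r +
python3 -m crank '[[[0.18,0,-0.03,0],[0.36,0,-0.064,0]]]' >/dev/null; r +
python3 -m crank '[[[0.18,0,0,0],[0.368,0,0,0]]]' >/dev/null; r +
python3 -m crank '[[[0.18,0,0.03,0],[0.36,0,0.064,0]]]' >/dev/null; r +
python3 -m crank '[[[0.17,0,0.06,0],[0.344,0,0.124,0]]]' >/dev/null; r +
python3 -m crank '[[[0.16,0,0.09,0],[0.316,0,0.184,0]]]' >/dev/null; r +
python3 -m crank '[[[0.14,0,0.12,0],[0.28,0,0.236,0]]]' >/dev/null; r +
python3 -m crank '[[[0.12,0,0.14,0],[0.236,0,0.28,0]]]' >/dev/null; r +
```

```text
t 23.95 th 7.4 r 53.3 ax 0.4 T -0.629 F [11.3 -1.7  4.5] My 4.43
PLUG 239.7 peak 43.4
t 24.25 th -2.1 r 53.4 ax 0.3 T -0.650 F [12.2 -1.   0.7] My 4.85
PLUG 232.8 peak 39.7
t 24.55 th -11.6 r 53.4 ax 0.3 T -0.738 F [13.2  1.1 -4.6] My 4.82
PLUG 225.1 peak 42.5
t 24.85 th -21.4 r 53.4 ax 0.3 T -0.776 F [11.8  3.5 -9.6] My 4.36
PLUG 220.3 peak 37.3
t 25.15 th -31.4 r 53.5 ax 0.3 T -0.763 F [  8.5   6.9 -13.4] My 3.45
PLUG 216.1 peak 17.6
t 25.45 th -41.5 r 53.4 ax 0.3 T -0.812 F [  6.1   7.  -16. ] My 2.55
PLUG 272.7 peak 7.8
t 25.75 th -51.7 r 53.4 ax 0.3 T -0.863 F [  4.1   8.6 -17.4] My 1.53
PLUG 186.0 peak 12.9
t 26.05 th -46.5 r 53.1 ax 0.4 T 0.622 F [-4.8 -1.9 11.6] My -2.01
PLUG 276.5 peak 7.6
t 26.35 th -36.5 r 52.5 ax 0.4 T 0.583 F [-4.7 -2.8 12.3] My -2.19
PLUG 275.8 peak 8.6
t 26.65 th -26.6 r 52.4 ax 0.4 T 0.625 F [-6.4 -2.4 13.8] My -2.72
PLUG 218.2 peak 31.4
t 26.95 th -17.0 r 52.4 ax 0.4 T 0.672 F [-9.6 -1.4 12.4] My -3.79
PLUG 221.8 peak 42.7
t 27.25 th -7.5 r 52.4 ax 0.3 T 0.688 F [-12.    1.2   9.3] My -4.67
PLUG 228.9 peak 40.2
t 27.55 th 2.2 r 52.4 ax 0.2 T 0.666 F [-12.9   1.9   5.5] My -5.42
PLUG 236.1 peak 41.6
t 27.85 th 12.1 r 52.6 ax 0.2 T 0.745 F [-14.6   4.3   0.6] My -5.65
PLUG 243.0 peak 41.0
t 28.15 th 22.1 r 52.8 ax 0.2 T 0.793 F [-14.6   6.8  -3.9] My -5.49
PLUG 248.4 peak 33.2
t 28.45 th 32.2 r 53.1 ax 0.1 T 0.812 F [-12.6   7.3  -8.8] My -4.82
PLUG 282.5 peak 10.9
t 28.75 th 42.2 r 53.5 ax 0.1 T 0.805 F [ -9.9   8.5 -11.5] My -3.96
PLUG 262.1 peak 12.4
t 29.05 th 52.2 r 53.8 ax 0.1 T 0.842 F [ -6.2   8.7 -15. ] My -2.83
PLUG 272.2 peak 32.1
```

```bash
r(){ python3 -c "
from h import *;tq('$1');pl()"; }
python3 -m crank '[[[-0.12,0.03,-0.14,0],[-0.236,0.03,-0.28,0]]]' >/dev/null; r -
python3 -m crank '[[[-0.14,0,-0.12,0],[-0.28,0,-0.236,0]]]' >/dev/null; r -
python3 -m crank '[[[-0.16,0,-0.09,0],[-0.316,0,-0.184,0]]]' >/dev/null; r -
python3 -m crank '[[[-0.17,0,-0.06,0],[-0.344,0,-0.124,0]]]' >/dev/null; r -
python3 -m crank '[[[-0.18,0,-0.03,0],[-0.36,0,-0.064,0]]]' >/dev/null; r -
python3 -m crank '[[[-0.18,0,0,0],[-0.368,0,0,0]]]' >/dev/null; r -
python3 -m crank '[[[-0.18,0,0.03,0],[-0.36,0,0.064,0]]]' >/dev/null; r -
python3 -m crank '[[[-0.17,0,0.06,0],[-0.344,0,0.124,0]]]' >/dev/null; r -
python3 -m crank '[[[-0.16,0,0.09,0],[-0.316,0,0.184,0]]]' >/dev/null; r -
python3 - <<'E'
import numpy as np
from scipy.optimize import least_squares
L=[l.split() for l in open('log')];i=[k for k,l in enumerate(L) if l[0]=='#' and 'grasp3' in l[1]][0]+1
S=[];seg=0;last='-';R=[]
for k in range(i,len(L)-1,2):
    d=L[k][0]
    if d!=last: seg+=1;last=d
    R.append((seg,1 if d=='+' else -1,float(L[k][1]),float(L[k][2]),float(L[k+1][1]),float(L[k+1][2])))
R=np.array(R)
psi=np.empty(len(R));ok=np.ones(len(R),bool)
for s in range(3):
    m=R[:,0]==s;g=m&(R[:,5]>30);c=np.polyfit(R[g,2],R[g,4],1);print(s,c,np.std(R[g,4]-np.polyval(c,R[g,2])));psi[m]=np.polyval(c,R[m,2]);psi[g]=R[g,4]
    if s: ok[np.where(m)[0][0]]=False
ok[0]=False
for lin in (0,1):
  def f(p):
    W,p0,C0,C1,C2,q=p
    C=np.array([C0,C1,C2])[R[:,0].astype(int)]+lin*q*np.cos(np.radians(R[:,2]))
    return (R[:,3]-R[:,1]*C-W*np.sin(np.radians(psi-p0)))[ok]
  s=least_squares(f,[.24,228,.7,.7,.7,0]);cov=np.linalg.pinv(s.jac.T@s.jac)*s.fun.var();print(np.round(s.x,3),np.sqrt(np.diag(cov))[:2],s.fun.std())
E
```

```text
t 29.35 th 45.2 r 53.6 ax 0.2 T -0.529 F [ 3.6 -5.3 10.3] My 1.88
PLUG 265.9 peak 12.7
t 29.65 th 35.7 r 53.4 ax 0.2 T -0.552 F [ 5.5 -4.8 10.1] My 2.22
PLUG 277.8 peak 10.7
t 29.95 th 26.1 r 53.4 ax 0.2 T -0.538 F [ 6.  -5.6 10.6] My 2.75
PLUG 247.8 peak 28.9
t 30.25 th 16.7 r 53.5 ax 0.3 T -0.600 F [ 8.8 -6.3  9.7] My 3.62
PLUG 244.2 peak 40.3
t 30.55 th 7.4 r 53.7 ax 0.3 T -0.637 F [11.1 -4.8  6.7] My 4.38
PLUG 236.7 peak 39.9
t 30.85 th -1.9 r 53.8 ax 0.3 T -0.656 F [12.3 -4.4  2. ] My 4.93
PLUG 229.6 peak 37.2
t 31.15 th -11.3 r 53.9 ax 0.3 T -0.703 F [12.6 -1.4 -3.6] My 4.94
PLUG 223.2 peak 41.7
t 31.45 th -20.9 r 54.0 ax 0.3 T -0.758 F [11.5  1.9 -9.3] My 4.49
PLUG 219.0 peak 36.0
t 31.75 th -30.8 r 54.0 ax 0.3 T -0.774 F [  8.8   4.3 -13.1] My 3.4
PLUG 270.5 peak 8.2
0 [  0.68704358 234.21920766] 0.7042773503373411
1 [  0.6946241  234.64754877] 1.179718974722422
2 [  0.67927668 231.87749578] 0.9724150684756551
[  0.323 204.98    0.827   0.549   0.802   0.   ] [ 0.04136707 11.76953912] 0.020583373675004842
[3.25000e-01 2.05307e+02 8.10000e-01 5.33000e-01 7.85000e-01 1.80000e-02] [ 0.04137952 11.68767078] 0.020505704241105847
```

```bash
python3 - <<'E'
import numpy as np
from scipy.optimize import least_squares
L=[l.split() for l in open('log')];R=[];blk=0;last=None
pre=[(-36,.50),(-26.4,.54)]
for t,v in pre:R.append((0,1,t,v,np.nan,False))
last=('+');seg=0;k=0
while k<len(L):
    l=L[k]
    if l[0]=='#': seg+=1;last=None;k+=1;continue
    if l[0] in '+-':
        d=l[0];first=d!=last
        if first and last: seg+=1
        ps=np.nan
        if k+1<len(L) and L[k+1][0]=='P' and float(L[k+1][2])>30: ps=float(L[k+1][1])
        R.append((seg,1 if d=='+' else -1,float(l[1]),float(l[2]),ps,first and k>0));last=d
    k+=1
R=np.array(R,float);sg=R[:,0].astype(int);print(np.bincount(sg))
psi=R[:,4].copy();ends={0:((-55.7,167.1),(52.6,250)),1:((52.6,250),(-51.5,171.7)),2:((-51.5,171.7),(53.1,251)),4:((18,306),(-55.1,245.5))}
G=np.zeros(len(R),int)
for s in np.unique(sg):
    m=sg==s
    if s in ends: (a,b),(c,e)=ends[s];psi[m]=b+(R[m,2]-a)*(e-b)/(c-a)
    elif s in (5,6,7):
        g=m&~np.isnan(R[:,4]);c=np.polyfit(R[g,2],R[g,4],1);psi[m&np.isnan(R[:,4])]=np.polyval(c,R[m&np.isnan(R[:,4]),2])
use=(R[:,5]==0)&(sg!=3);use[np.where(sg==2)[0][-1]]=0;use[np.where(sg==4)[0][-1]]=0
def run(sel,nm):
    u=use&np.isin(sg,sel);A=np.isin(sg,(0,1,2)).astype(int)
    f=lambda p:(R[:,3]-R[:,1]*np.where(A,p[2],p[3])-p[0]*np.sin(np.radians(psi-p[1])))[u]
    s=least_squares(f,[.24,228,.6,.7],loss='soft_l1',f_scale=.03);c=np.linalg.pinv(s.jac.T@s.jac)*s.fun.var();print(nm,np.round(s.x,3),np.sqrt(np.diag(c))[:2],s.fun.std())
run([0,1,2],'25N');run([5,6,7],'28N');run([0,1,2,5,6,7],'both')
E
```

```text
[10 11 11  8  8  7 11  9]
25N [2.0900e-01 2.2712e+02 6.5500e-01 7.0000e-01] [0.02100454 2.72562472] 0.03058942156667131
28N [  0.294 230.109   0.6     0.68 ] [0.02119912 1.31571117] 0.024422390769774982
both [  0.231 227.764   0.655   0.686] [0.01615319 1.67802858] 0.032358081987948664
```

```bash
r(){ python3 -c "
from h import *;tq('$1');pl()"; }
python3 -m crank '[[[0.16,0,-0.09,0],[0.316,0,-0.184,0]]]' >/dev/null; r +
python3 -m crank '[[[0.17,0,-0.06,0],[0.344,0,-0.124,0]]]' >/dev/null; r +
python3 -m crank '[[[0.18,0,-0.03,0],[0.36,0,-0.064,0],[0.36,0,-0.064,0]]]' >/dev/null; r +; r +; r +
```

```text
t 32.05 th -26.7 r 53.9 ax 0.3 T 0.638 F [-8.8 -1.7  8.8] My -3.57
PLUG 216.5 peak 20.6
t 32.35 th -17.4 r 53.4 ax 0.3 T 0.663 F [-10.5  -1.2   8.1] My -4.16
PLUG 220.6 peak 40.2
t 32.77 th -7.3 r 53.2 ax 0.3 T 0.532 F [-9.5 -0.5  4.7] My -3.82
PLUG 225.5 peak 41.5
t 32.83 th -7.3 r 53.2 ax 0.2 T 0.511 F [-9.1 -0.6  4.5] My -3.76
PLUG 225.5 peak 42.4
t 32.88 th -7.3 r 53.1 ax 0.2 T 0.503 F [-9.  -0.2  3.9] My -3.78
PLUG 225.7 peak 41.6
```

```bash
r(){ python3 -c "
from h import *;tq('$1');pl()"; }
python3 -m crank '[[[0.08,0,0,0],[0.16,0,-0.01,0],[0.16,0,-0.01,0]]]' >/dev/null; r +
python3 -m crank '[[[-0.06,0,0,0],[-0.06,0,0,0],[-0.06,0,0,0],[-0.06,0,0,0]]]' 1 45; r +
python3 -m crank '[[[0,0,0,0],[0,0,0,0],[0,0,0,0],[0,0,0,0],[0,0,0,0],[0,0,0,0],[0,0,0,0],[0,0,0,0]]]' >/dev/null;r +; r +
```

```text
t 33.30 th -3.5 r 53.1 ax 0.2 T 0.635 F [-11.7  -0.2   4.2] My -4.5
PLUG 228.9 peak 40.1
t: 33.85
eef_pos: [0.5805, 0.0432, 0.1522]
ee_rot: [-3.141, 0.002, -1.487]
force: [1.8, 6.8, -5.1]
width: 0.0358
gripper_force: 45.0
t 33.85 th -3.6 r 53.1 ax 0.2 T 0.368 F [-6.6 -2.3  5.1] My -2.76
PLUG 228.7 peak 41.5
t 34.90 th -3.5 r 53.1 ax 0.3 T 0.415 F [-7.4 -2.1  6.6] My -2.75
PLUG 228.9 peak 40.4
t 34.95 th -3.6 r 53.1 ax 0.2 T 0.352 F [-6.2 -2.3  6.6] My -2.75
PLUG 229.0 peak 42.0
```

The drum is steady at 229°, which is the estimated heavy-side-down angle to within the measurement error. It is gripped over the rim, and nothing else was touched.

```bash
python3 -c "
from station import arm
print(arm.job_done())"
```

```text
the job is handed in; nothing more can be done
None
```

I handed the job in at about 35 s: the drum's heavy side points straight down as best I could feel (estimated within about 3–4°), and the gripper holds it still over the rim at 45 N; I never went near the jar, beaker, spanner or screw tray, though I took no final picture of them.

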